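# Put the washed drip tray back into the analyser's wash bay

### The job

The analyser's grey drip tray has dried on the sloping wire rack, hung by its eye on a barbed hook. Unhook it, slide its tongue level into the low slot beneath the metal bar of the wash bay, fully home so that its shoulders meet the slot's cheeks, and let go of it. Leave the bottle, the jar and the tube rack where they stand.

Things in the scene. Friction and masses are not known exactly. Their poses are not given: they have to be found in the camera images.
- tray: Loose grey plastic drip tray, 150 g, 8 mm thick, 170 mm long, T-shaped from above. Origin: underside, middle of the shoulder line. +x along the tongue (x 0 to 90 mm, 70 mm wide, a shallow open dish); -x the flat head (x 0 to -80 mm, 108 mm wide), whose edges beside the tongue, at x = 0, are the shoulders. +z its upper side. At the start it lies on the rack, +x down the slope, hung by its eye.
- tray_grip (a point): point in the upright grip block on the tray's head, tray frame (-22, 0, 34) mm. The block spans x -37 to -7 mm, y -8 to +8 mm (16 mm thick, to be pinched across y), z 8 to 48 mm of the tray frame.
- tray_eye (a point): centre of the eye, a rectangular hole through the tray's head behind the grip block, tray frame (-59, 0, 4) mm; it spans x -72 to -46 mm, y -11 to +11 mm
- tray_nose (a point): middle of the tongue's front end, tray frame (90, 0, 4) mm
- rack: Fixed steel wire drying rack, 196 mm along the slope, 100 mm wide. Origin: on the table under its centre; +x horizontal, pointing down the slope, y across. Its board falls 45 degrees towards +x; the board's upper face passes 95 mm above the origin. The barbed hook stands near its upper end.
- hook_tip (a point): centre of the barb's round end (radius 3 mm), 25 mm off the board. The hook, 6 mm bar, stands square to the board, 33 mm high, 74.5 mm up-slope of its centre; from its top the barb points up-slope, 10 mm from stem axis to end, over the eye's upper rim. To free the tray shift it 10 to 17 mm (best 13) up the slope, then raise it 36 mm or more square to the board.
- bay: Fixed white wash bay of the analyser, 310 mm long, 150 mm wide. Origin: on the table under the middle of the slot's mouth; +x horizontal, into the slot; z up. A level floor 20 mm above the table runs from x -85 mm (open apron) to a back wall at x 110 mm.
- mouth (a point): middle of the slot's mouth at floor level, bay frame (0, 0, 20) mm; axes as the bay. Cheeks 15 mm high stand on the floor on both sides from x 0 to 110 mm, 76 mm apart, flared to about 82 mm at the mouth; their front faces at x = 0 stop the tray's shoulders. With the tray home its origin lies here and its axes agree with these.
- bar (a point): middle of the underside of the fixed aluminium bar across the slot, 15 mm above the slot floor, bay frame (22.5, 0, 35) mm; the bar spans x 10 to 35 mm and is 20 mm high. Beyond it the slot is open above.
- visor (a point): middle of the lower front edge of the fixed white visor above the bar, bay frame (-26, 0, 90) mm. It spans x -26 to 40 mm, 150 mm wide, 38 mm high, on posts at x 15 to 40 mm, |y| over 62 mm. It blocks an upright gripper on the grip block of the tray when home: lean the tool back 35 to 45 degrees, fingers pointing down and into the bay.
- reagent: loose white bottle, 48 mm across, 100 mm high, a bystander; origin under its centre
- tube_rack: loose blue tube rack, 60 by 150 mm, 92 mm high with its tubes, a bystander; origin under its centre, long side along y
- jar: loose amber jar, 56 mm across, 60 mm high, a bystander; origin under its centre

How it is judged (in metres and radians):
On the way, in this order (a step that is already met when the one before it is completed fails the run):
1. the tray is off the hook, its eye well away from the barb (distance between tray_eye and hook_tip above 0.07 m), for 0.1 s.
2. the tongue is under the bar, between floor and bar (x of tray_nose in the frame of mouth between 0.02 and 0.08 m and y of tray_nose in the frame of mouth between -0.02 and 0.02 m and z of tray_nose in the frame of mouth between -0.002 and 0.016 m), for 0.05 s.
At the end, for the whole second after the job is handed in: The tray lies flat and at rest in the bay's slot, released: its shoulder line within 6 mm of the cheeks' front faces, within 6 mm of the slot's middle, on the floor (within 5 mm), tongue inwards, within 0.07 rad of the slot's direction and 0.06 rad of level (x of tray in the frame of mouth between -0.006 and 0.004 m and y of tray in the frame of mouth between -0.006 and 0.006 m and z of tray in the frame of mouth between -0.004 and 0.005 m and angle between the x axis of tray and the x axis of bay, either way round below 0.07 rad and angle between tray's own z axis and vertical below 0.06 rad and linear speed of tray below 0.02 m/s and contact force between the fingers and tray below 0.1 N); the robot touches nothing.
It fails at once if a bystander (bottle, tube rack or jar) is shifted by more than 3 cm (distance of any of reagent, tube_rack, jar from where it was at the start of the episode above 0.03 m).
It also fails if it takes over 45 s, if anything falls off the work surface, if the arm or the gripper's body presses on something with over 40 N, if the wrist force passes 120 N, or if a joint passes its speed limit or range.

### The arm

A 6-joint arm with a two-finger parallel gripper is mounted at the origin on the work surface. World frame = base frame: x ahead of the robot, y to its left, z up, the work surface at z = 0. Lengths are in mm, angles in rad, forces in N, time in s.
With the tool pointing down it reaches from about 350 to 875 mm from the base axis. Payload 4.2 kg.
Tool frame: the origin (TCP) lies between the finger pads; the fingertips stand 17 mm ahead of it and the grasp point (between the pads) lies 2 mm behind it; z points along the fingers, y is the line along which they close (so a half turn about z gives the same grasp; the last joint's range is limited). The gripper opens to 85 mm and grips with 20 to 120 N. Pads are 22 mm wide; open, the fingers measure 114 mm over their backs; the gripper's body (76 mm by 85 mm) begins 54 mm behind the grasp point. The pads swing forward as they close: fully open they stand 13 mm farther back than shut.
Start: joints at [-0.945, 0.385, 0.008, 0, -1.194, -0.259], TCP at [224.158, -583.397, 248.312] pointing down, gripper open.
Joint ranges: [-3.14, 3.14], [-1.21, 2.06], [-1.07, 1.41], [-3.16, 2.05], [-2.99, -0.16], [-3.1, 3.1]. Speed limits (rad/s): [2.79, 2.79, 3.14, 3.14, 3.14, 3.14].

### API

Orientations are given as a unit quaternion [x, y, z, w].
In Python, from bench import arm gives the robot as it stands.
- The arm moves only by the shell command python3 jog.py 'ROWS' [OPENING]. ROWS is rows parted by semicolons, their numbers by spaces, 1 to 10 of them, each of 6 numbers: dx, dy, dz in mm, then a rotation vector rx, ry, rz in rad; each row is the pose to reach, as a shift and turn from the pose commanded when the command began, along the tool's axes at that moment; what a row does not reach only later rows make up. A row lasts 1/10 s, in which the tool goes at most 50 mm and 0.15 rad, less where a joint would pass 70% of its speed; a pose out of reach is approached as far as the arm can. OPENING is the finger opening in mm, set as the command begins (- or left out keeps the last). The fingers move at their own pace and stop on an object; the grip force is fixed at half the most. Time passes only in rows, so rows that do not move let the fingers close. It prints the time, the measured TCP pose, the force, the opening and the grip force at its end.
- arm.read_state(): the state, without advancing time (a new reading comes with each control period).
- arm.get_image(name): name is "scene" or "top" or "wrist"; returns the picture (420x560x3 uint8, blue, green, red); there is no depth.
- arm.get_calibration(name): a dict with "K" (3x3 intrinsics, pixels), "rvec" (rotation vector, rad) and "tvec" (3), from world to camera coordinates, as OpenCV has them. Camera axes: x right, y down, z forward; pixel columns grow to the right and rows downward; lengths in mm; the calibration is good to about 2 mm. The wrist camera is an equidistant fisheye: a pixel r from the principal point sees the ray r / f radians off the axis. A picture is of the moment at which its call begins: read the wrist's pose just before it. get_calibration takes no time and is no camera call; for the wrist camera it gives the pose at the moment of the call.
- arm.job_done(): hands the job in; it is judged then, once.
The state is a dict: "clock": time; "joints": joint angles; "joint_vel": joint speeds; "joint_efforts": joint torques, N m; "position": TCP position; "ee_rot": TCP orientation; "contact_force": force on the tool from outside, world axes, zero at the start; "wrist_torque": the same for the moment, N m; "gripper_width": finger opening in mm; "grasp_force": force on a finger pad.
Only numpy, scipy, OpenCV 4.12 (cv2) and the standard library are available. Lean on these libraries where they do the work, as an engineer would, in place of code of your own. Each camera call takes 0.05 s, during which the arm holds its last target. There are 200 camera calls.

## Working session

There is one attempt and no reset: what is moved stays moved. The work goes in short steps, Python scripts to look and compute and a shell command to move; the robot and the scene stay as the last step left them, time stands still between calls to the robot, and variables do not carry over. Pictures are saved under pics/ and viewed, at most 10 in all, crops included, and the job is handed in when it is done.

```bash
ls; mkdir -p pics
python3 - <<'E'
from bench import arm
import cv2
s=arm.read_state();print(s['clock'],s['position'],s['ee_rot'])
for n in("scene","top"):
    im=arm.get_image(n);cv2.imwrite(f"pics/{n}0.png",im);c=arm.get_calibration(n);print(n,c)
E
```

```text
bench.py
jog.py
pics
0.0 [ 223.9639052  -582.91040317  247.22285702] [-1.82287022e-01  9.83244757e-01  1.06349722e-03 -2.40285070e-04]
scene {'K': array([[412.49012478,   0.        , 277.99653303],
       [  0.        , 412.49012478, 208.94072884],
       [  0.        ,   0.        ,   1.        ]]), 'rvec': array([ 2.33969642,  0.92620894, -0.32002939]), 'tvec': array([-458.70382286, -188.92307039, 1313.507148  ])}
top {'K': array([[539.18050094,   0.        , 269.93095318],
       [  0.        , 539.18050094, 211.78376546],
       [  0.        ,   0.        ,   1.        ]]), 'rvec': array([ 2.23087506, -2.17067213,  0.04235565]), 'tvec': array([  80.68960384,  538.66874757, 1509.64140588])}
```

View pics/scene0.png

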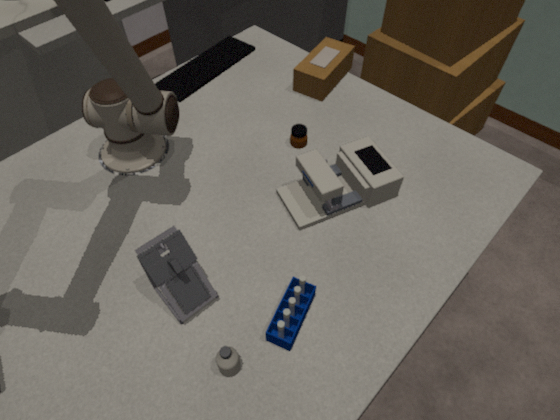

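View pics/top0.png

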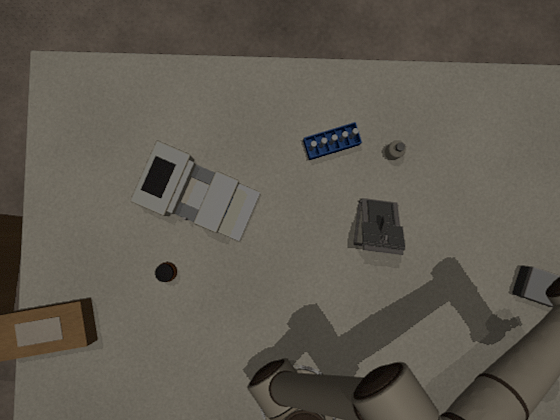

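The scene view shows the rack with the tray near (178,270), the bay near (325,190), the jar at (299,136), the tube rack at (292,312) and the bottle at (228,362). In the top view the rack is near (380,225) and the bay near (200,195). I'll enlarge these areas next.

```bash
cat > h.py <<'E'
import numpy as np,cv2
from bench import arm
from scipy.spatial.transform import Rotation as R
from scipy.optimize import least_squares
C={n:arm.get_calibration(n) for n in("scene","top")}
def proj(n,P):
    c=C[n];return cv2.projectPoints(np.asarray(P,float).reshape(-1,1,3),c['rvec'],c['tvec'],c['K'],None)[0][:,0]
def back(n,uv,z):
    c=C[n];M=cv2.Rodrigues(c['rvec'])[0];o=-M.T@c['tvec'];d=M.T@np.linalg.inv(c['K'])@[*uv,1];return o+d*(z-o[2])/d[2]
def crop(im,x,y,w,h,s=4):
    return cv2.convertScaleAbs(cv2.resize(im[y:y+h,x:x+w],None,fx=s,fy=s,interpolation=cv2.INTER_CUBIC),alpha=1.4,beta=10)
E
python3 - <<'E'
from h import *
t=cv2.imread('pics/top0.png');s=cv2.imread('pics/scene0.png')
a=np.hstack([crop(t,340,190,80,75,5),crop(s,130,220,80,75,5)])
a=np.hstack([crop(t,345,190,65,68,6),crop(s,132,222,65+3,68,6)[:,:408]])
cv2.imwrite('pics/rack.png',np.hstack([crop(t,340,190,80,120,5),crop(s,135,220,80,120,5)]))
cv2.imwrite('pics/bay.png',np.hstack([crop(t,165,160,100,100,4),crop(s,270,130,100,100,4)]))
E
```

```text
(no output)
```

View pics/rack.png

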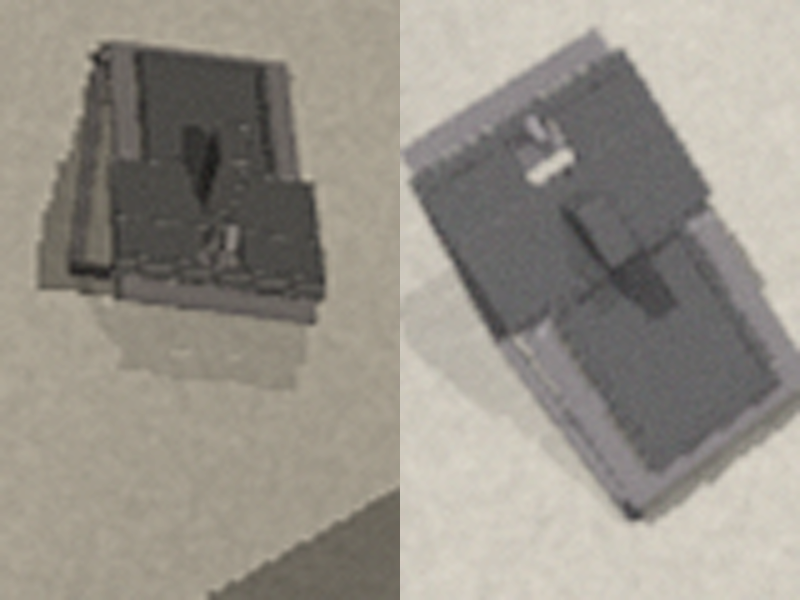

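View pics/bay.png

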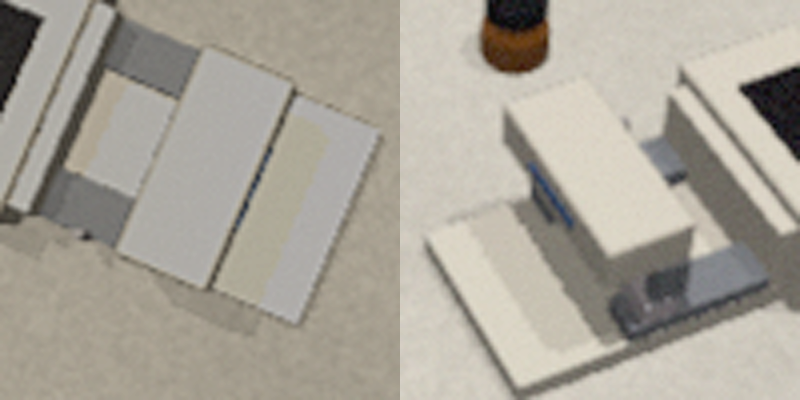

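The rack crop shows the tray's head and board corners: in the top half, shoulders at (112,160) and (313,184), head back at (322,300) and (115,272). In the scene half, head corners are at (412,182), (625,52), (500,340) and (710,190). In the bay crop, the apron corners in the top half are (382,132) and (297,325), and the visor top corners are about (292,82), (207,45), (117,250) and (210,290). I'll fit both poses from these.

```bash
cat > fit.py <<'E'
from h import *
a=np.pi/4
def sl(s,y,n): # along-slope -> rack frame
    return [s*np.cos(a)+n*np.sin(a),y,95-s*np.sin(a)+n*np.cos(a)]
def px(u,v,k,ox,oy): return [(u+.5)/k-.5+ox,(v+.5)/k-.5+oy]
def W(p,P): return R.from_euler('z',p[2]).apply(P)+[p[0],p[1],0]
def fit(obs,p0):
    P=np.array([o[1] for o in obs]);q=np.array([o[2] for o in obs])
    f=lambda p:(np.array([proj(o[0],W(p,o[1]))[0] for o in obs])-q).ravel()
    r=least_squares(f,p0,x_scale=[10,10,.05],loss='soft_l1');print(np.round(r.x,4));print(np.round(f(r.x).reshape(-1,2),1).tolist());return r.x
t=lambda x,y:sl(x-5.5,y,8)
T=lambda P,u,v:('top',P,px(u,v,5,340,190));S=lambda P,u,v:('scene',P,px(u,v,5,135,220))
rk=fit([T(t(0,54),112,160),T(t(0,-54),313,184),T(t(-80,-54),322,293),T(t(-80,54),115,268),T(t(90,35),140,53),T(t(90,-35),265,67),T(sl(98,50,0),104,44),T(sl(98,-50,0),286,64),
S(t(-80,54),225,52),S(t(0,54),310,190),S(t(-80,-54),12,182),S(t(0,-54),100,335),S(t(90,-35),255,470),S(t(90,35),380,380),S(sl(-98,-50,0),2,157),S(sl(-98,50,0),198,30)],[500,-150,0.1])
T=lambda P,u,v:('top',P,px(u,v,4,165,160));S=lambda P,u,v:('scene',P,px(u,v,4,270,130))
by=fit([T([-85,-75,20],382,132),T([-85,75,20],297,325),T([-26,-75,128],295,84),T([-26,75,128],209,288),T([40,-75,128],207,45),T([40,75,128],117,250),
S([-85,75,20],27,240),S([-85,-75,20],120,390),S([-26,75,128],104,103),S([40,75,128],185,78),S([40,-75,128],293,228),S([-26,-75,128],210,257)],[600,350,1.1])
np.save('rk.npy',rk);np.save('by.npy',by)
for n,uv,z in(('top',(166,271),50),('scene',(299,141),20),('top',(394,150),90),('top',(333,140),60)):print(n,back(n,uv,z).round())
E
python3 fit.py
```

```text
[ 5.081309e+02 -2.017756e+02 -9.920000e-02]
[[-0.2, -0.8], [0.2, -0.4], [1.3, -0.3], [0.3, -0.7], [-0.1, -0.8], [0.0, -0.4], [0.9, -0.7], [0.1, -0.2], [-0.5, -1.3], [0.7, 0.3], [-0.6, -0.1], [1.8, -0.7], [-0.6, -0.6], [-0.3, -1.3], [-0.7, -1.3], [-0.4, -0.8]]
[553.6116 229.3013   1.1911]
[[0.7, -1.0], [0.6, -0.1], [0.9, -1.1], [-0.5, 0.7], [-0.3, -1.3], [-0.8, 0.2], [-0.9, -1.2], [-0.7, 0.0], [-0.7, 0.1], [0.6, -1.0], [1.5, -1.0], [-0.6, 0.3]]
top [365. 375.  50.]
scene [372. 372.  20.]
top [ 708. -233.   90.]
top [736. -72.  60.]
```

```bash
cat >> h.py <<'E'
def grasp_pose(p,tray_R,tray_o,lean,g=(-22,0,34)):
    # tool y=tray y, tool z = (sin lean,0,-cos lean) in tray frame
    z=np.array([np.sin(lean),0,-np.cos(lean)]);y=np.array([0,1,0]);Rt=np.c_[np.cross(y,z),y,z]
    return tray_o+tray_R@np.array(g),tray_R@Rt
def delta(pt,Rt):
    s=arm.read_state();r0=R.from_quat(s['ee_rot']);d=r0.inv().apply(pt-s['position']);w=(r0.inv()*R.from_matrix(Rt)).as_rotvec()
    print('row',np.round(d,1),np.round(w,4),'clock',round(s['clock'],2));return d,w
def rack_tray(rk,s=-5.5,n=0):
    from numpy import cos,sin,pi
    a=pi/4;Rz=R.from_euler('z',rk[2]).as_matrix();Ry=R.from_euler('y',a).as_matrix()
    o=np.array([s*cos(a)+n*sin(a),0,95-s*sin(a)+n*cos(a)]);return Rz@Ry,Rz@o+[rk[0],rk[1],0]
def bay_tray(by,x=0,y=0,z=20):
    Rz=R.from_euler('z',by[2]).as_matrix();return Rz,Rz@[x,y,z]+[by[0],by[1],0]
rk=np.load('rk.npy');by=np.load('by.npy')
L=np.pi/4
E
python3 - <<'E'
from h import *
p,Q=grasp_pose(0,*rack_tray(rk),L);print(p,Q)
delta(p+[0,0,110],Q)
E
```

```text
[ 512.70451926 -202.23055464  138.48706704] [[-9.95087938e-01  9.89949321e-02 -1.55576863e-16]
 [ 9.89949321e-02  9.95087938e-01  9.81411216e-18]
 [ 1.67155782e-16  0.00000000e+00 -1.00000000e+00]]
row [-406.   251.9   -0.7] [ 0.0019 -0.0005  0.4658] clock 0.1
```

```bash
python3 jog.py '-40 25 0 0 0 .05;-81 50 0 0 0 .1;-122 76 0 0 0 .15;-163 101 0 0 0 .2;-206 128 0 0 0 .25;-250 155 0 0 0 .3;-295 183 0 0 0 .35;-340 211 0 0 0 .4;-380 236 0 0 0 .44;-406 252 -0.7 0 0 .466' 60
python3 jog.py '0 0 0 0 0 0;0 0 0 0 0 0'
python3 - <<'E'
from h import *
c=arm.get_calibration('wrist');im=arm.get_image('wrist');np.savez('w1.npz',**c);print(c)
cv2.imwrite('pics/w1.png',im)
p,Q=grasp_pose(0,*rack_tray(rk),L);delta(p,Q)
E
```

```text
clock: 1.1
position: [513.9, -200.0, 248.6]
ee_rot: [0.049, 0.999, 0.0, -0.0]
contact_force: [0.4, 0.2, 1.7]
gripper_width: 59.9
grasp_force: 0.0
clock: 1.3
position: [512.8, -201.7, 248.4]
ee_rot: [0.049, 0.999, 0.0, -0.001]
contact_force: [0.5, -0.1, 0.1]
gripper_width: 60.0
grasp_force: 0.0
{'K': array([[325.1922621,   0.       , 277.4309924],
       [  0.       , 325.1922621, 210.0938048],
       [  0.       ,   0.       ,   1.       ]]), 'rvec': array([-2.1724449 , -1.97161346, -0.26374701]), 'tvec': array([ 151.18318828, -545.27504348,  240.11477629])}
row [ -0.5   0.3 110.1] [ 0.0001 -0.0013  0.0004] clock 1.35
```

View pics/w1.png

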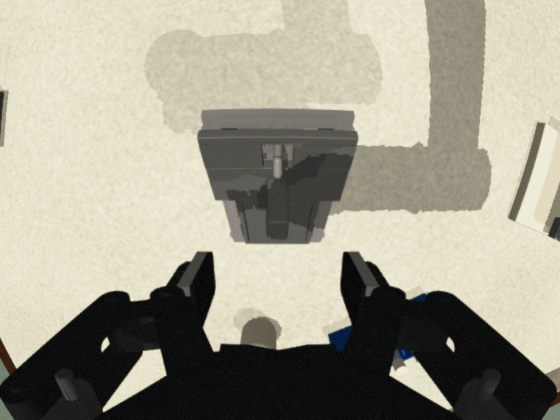

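The wrist view shows the tray centred between the fingers: head back corners about (200,131) and (357,131), shoulders about (215,199) and (341,199), hook at (278,165). I'll compare the model's projection with this.

Run:
```python
from h import *
c=np.load('w1.npz')
def fish(P): return cv2.fisheye.projectPoints(np.asarray(P,float).reshape(-1,1,3),c['rvec'],c['tvec'],c['K'],np.zeros(4))[0][:,0]
Q,o=rack_tray(rk)
for n,l in (('head back +y',(-80,54,8)),('back -y',(-80,-54,8)),('sh +y',(0,54,8)),('sh -y',(0,-54,8)),('nose+',(90,35,8)),('nose-',(90,-35,8)),('block top back',(-37,0,48))):
    print(n,fish(o+Q@np.array(l)).round(1))
im=cv2.imread('pics/w1.png');cv2.imwrite('pics/w1c.png',crop(im,190,100,180,150,4))
```

```text
head back +y [[358.1 136.6]]
back -y [[195.7 136.2]]
sh +y [[339.3 199.5]]
sh -y [[214.4 199.2]]
nose+ [[308.6 242.4]]
nose- [[245.  242.2]]
block top back [[276.7 220.3]]
```

View pics/w1c.png

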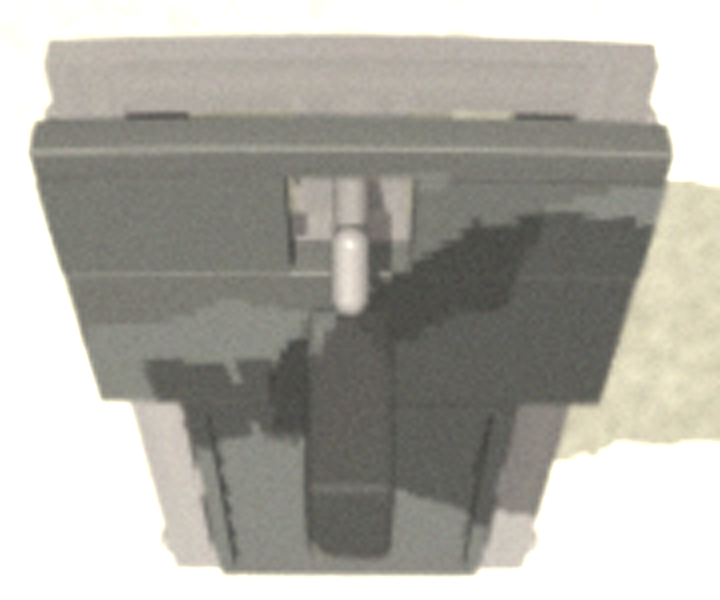

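The model matches the crop to about 1 px (shoulders seen at (215,200) and (340.5,200.5), nose at (246,242) and (309,243)). Descending now, then closing.

```bash
python3 jog.py '0 0 12 0 0 0;0 0.5 30 0 0 0;0 1 50 0 0 0;0 1 68 0 0 0;0 1 83 0 0 0;0 1 95 0 0 0;0 1 102 0 0 0;0 1 107 0 0 0;0 1 107 0 0 0' 60
python3 jog.py '0 0 0 0 0 0;0 0 0 0 0 0;0 0 0 0 0 0;0 0 0 0 0 0;0 0 0 0 0 0;0 0 0 0 0 0;0 0 0 0 0 0;0 0 0 0 0 0' 0
```

```text
clock: 2.25
position: [512.6, -201.8, 141.6]
ee_rot: [0.05, 0.999, 0.0, -0.0]
contact_force: [0.2, -0.2, 0.6]
gripper_width: 60.1
grasp_force: 0.0
clock: 3.05
position: [513.3, -201.7, 142.7]
ee_rot: [0.049, 0.999, -0.0, 0.001]
contact_force: [-0.2, -0.7, 5.4]
gripper_width: 14.6
grasp_force: 61.1
```

```bash
python3 jog.py '0 0 -1.5 0 0 0;2 0 -4.5 0 0 0;4.5 0 -7.5 0 0 0;7 0 -10 0 0 0;8.5 0 -11.5 0 0 0;8.5 0 -11.5 0 0 0;8.5 0 -11.5 0 0 0'
python3 - <<'E'
from h import *
im=arm.get_image('wrist');cv2.imwrite('pics/w2.png',crop(im,150,80,260,220,3)[:600])
E
```

```text
clock: 3.75
position: [504.3, -200.7, 153.5]
ee_rot: [0.05, 0.999, 0.0, -0.0]
contact_force: [0.2, 0.3, -1.4]
gripper_width: 15.0
grasp_force: 60.2
```

View pics/w2.png

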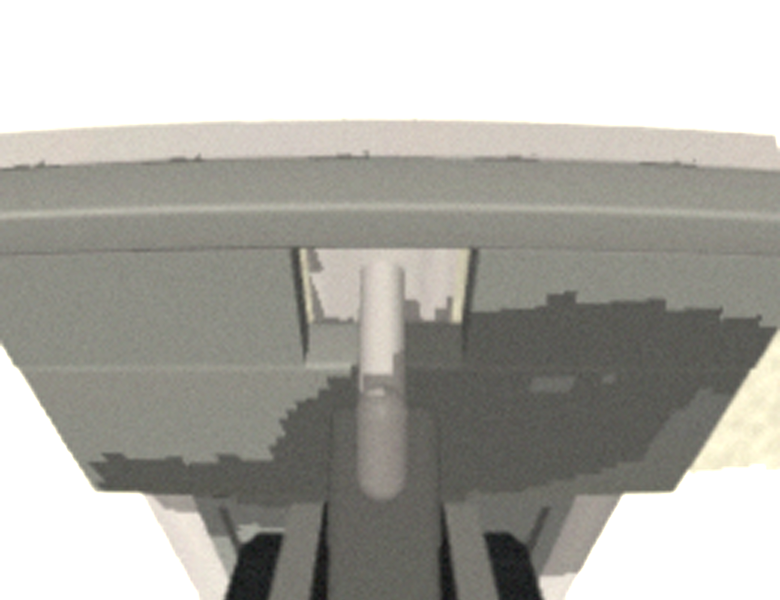

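The tray moved with the gripper, and the hook stem, seen near (380,380) in the crop, now stands at the lower part of the eye. Raising square to the board.

```bash
python3 jog.py '-2 0 -2 0 0 0;-6 0 -6 0 0 0;-12 0 -12 0 0 0;-18 0 -18 0 0 0;-25 0 -25 0 0 0;-32 0 -32 0 0 0;-40 0 -40 0 0 0;-50 0 -50 0 0 0;-60 0 -65 0 0 0;-65 0 -80 0 0 0'
python3 - <<'E'
from h import *
# pre-insertion in bay, and a waypoint
for x,z in((-130,70),(-130,24),(0,22)):
    Q,o=bay_tray(by,x,0,z);p,T=grasp_pose(0,Q,o,L,(-24,0,36));print(p.round(1));delta(p,T)
print(np.round(arm.read_state()['joints'],2), arm.read_state()['position'])
E
```

```text
clock: 4.8
position: [570.2, -207.3, 234.2]
ee_rot: [0.05, 0.999, -0.0, 0.0]
contact_force: [0.5, -0.3, -1.7]
gripper_width: 15.3
grasp_force: 60.1
[496.5  86.3 106. ]
row [102.3 284.8 128.2] [-0.5052 -0.6713 -1.2193] clock 4.8
[496.5  86.3  60. ]
row [102.3 284.8 174.2] [-0.5052 -0.6713 -1.2193] clock 4.8
[544.7 207.   58. ]
row [ 66.3 409.8 176.1] [-0.5052 -0.6713 -1.2193] clock 4.8
[-0.08  0.36 -0.06  0.   -1.15 -1.59] [ 570.1743181  -207.26596513  234.20969396]
```

```bash
python3 jog.py '5 14 0 -.025 -.034 -.061;10 28 5 -.05 -.067 -.122;20 57 15 -.101 -.134 -.244;31 85 25 -.152 -.201 -.366;41 114 35 -.202 -.269 -.488;51 142 50 -.253 -.336 -.61;61 171 60 -.303 -.403 -.732;72 199 70 -.354 -.47 -.853;82 228 80 -.404 -.537 -.975;92 256 90 -.455 -.604 -1.097'
python3 - <<'E'
from h import *
Q,o=bay_tray(by,-130,0,90);p,T=grasp_pose(0,Q,o,L,(-24,0,36));delta(p,T);print(np.round(arm.read_state()['joints'],2))
E
```

```text
clock: 5.8
position: [503.5, 56.9, 144.7]
ee_rot: [-0.468, 0.811, 0.196, 0.29]
contact_force: [-0.0, 0.1, -2.0]
gripper_width: 15.1
grasp_force: 60.1
row [-4.  19.5 29.4] [-0.0531 -0.0681 -0.1236] clock 5.8
[-0.03  0.28 -0.34 -0.92 -0.85  0.1 ]
```

```bash
python3 jog.py '-2 10 14 -.027 -.034 -.062;-4 19 29 -.053 -.068 -.124;-4 19 29 -.053 -.068 -.124;-4 19 29 -.053 -.068 -.124;-4 19 29 -.053 -.068 -.124'
python3 - <<'E'
from h import *
Q,o=bay_tray(by,-130,0,60);p,T=grasp_pose(0,Q,o,L,(-24,0,36));delta(p,T);print(np.round(arm.read_state()['joints'],2))
c=arm.get_calibration('wrist');w=arm.get_image('wrist');s=arm.get_image('scene');np.savez('w3.npz',**c)
cv2.imwrite('pics/s3.png',s);cv2.imwrite('pics/w3.png',w)
cv2.imwrite('pics/w3s.png',np.hstack([cv2.resize(w,(400,300)),crop(s,220,110,160,120,3)[:300,:400]]) if 0 else np.vstack([w[60:360],]) )
E
```

```text
clock: 6.3
position: [497.2, 84.2, 126.2]
ee_rot: [-0.516, 0.767, 0.214, 0.315]
contact_force: [-1.4, 0.3, -1.4]
gripper_width: 15.1
grasp_force: 60.2
row [20.1  1.3 22.6] [-0.0021 -0.004  -0.0061] clock 6.3
[-0.04  0.33 -0.35 -1.02 -0.89  0.33]
```

View pics/w3.png

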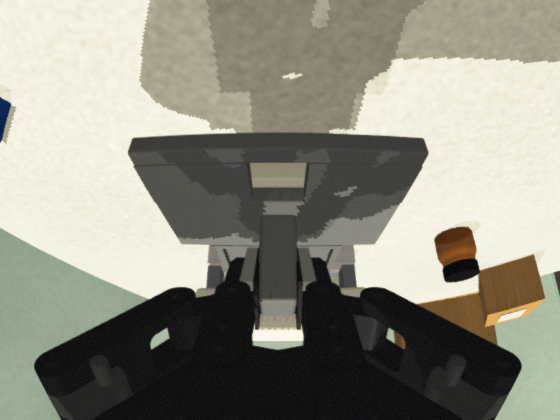

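The wrist view shows the tray held straight: head back edge at rows ~138-165 between columns 130 and 428, shoulders at (180,243) and (376,243). I'll compare with the prediction for the assumed in-hand pose.

Run:
```python
from h import *
c=np.load('w3.npz')
def fish(P): return cv2.fisheye.projectPoints(np.asarray(P,float).reshape(-1,1,3),c['rvec'],c['tvec'],c['K'],np.zeros(4))[0][:,0]
s=arm.read_state();Rt=R.from_quat(s['ee_rot']).as_matrix()
z=np.array([np.sin(L),0,-np.cos(L)]);y=np.array([0,1,0]);M=np.c_[np.cross(y,z),y,z]
Q=Rt@M.T;o=s['position']-Q@np.array([-24,0,36])
print('tray z',Q[:,2],o,'x',Q[:,0])
for l in ((-80,54,8),(-80,-54,8),(-80,54,0),(-80,-54,0),(0,54,8),(0,-54,8),(-72,11,8),(-72,-11,8),(-46,11,8),(-46,-11,8)):print(l,fish(o+Q@np.array(l)).round(1)[0])
w=cv2.imread('pics/w3.png');sc=cv2.imread('pics/s3.png')
a=crop(w,120,125,320,130,2.5);b=crop(sc,245,130,160,80,5)
cv2.imwrite('pics/c3.png',np.vstack([a[:275],b[:325]] if 0 else [cv2.resize(a,(800,325))[:310],b[:290]]))
```

```text
tray z [0.00398349 0.00229711 0.99998943] [505.83592238 106.59328938  90.15271729] x [ 0.37586836  0.92666597 -0.00362596]
(-80, 54, 8) [430.7 149.5]
(-80, -54, 8) [124.  149.4]
(-80, 54, 0) [424.8 132.9]
(-80, -54, 0) [129.9 132.7]
(0, 54, 8) [374.8 243.3]
(0, -54, 8) [179.8 243.1]
(-72, 11, 8) [309. 160.]
(-72, -11, 8) [245.6 159.9]
(-46, 11, 8) [303.9 199.3]
(-46, -11, 8) [250.7 199.2]
```

View pics/c3.png

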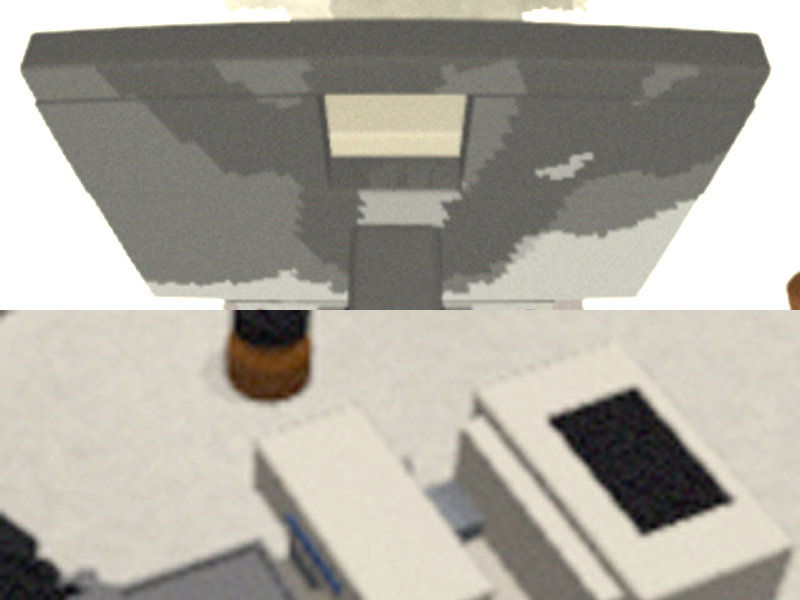

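The crop agrees with the prediction to about 2–3 px, with the same small offset at the head's back edge as on the rack, so the tray hasn't slipped in the hand. Next I'll touch down on the apron to calibrate the height.

Run:
```python
from h import *
for x,z in((-130,30),(-92,26),(-92,20)):
  Q,o=bay_tray(by,x,0,z);p,T=grasp_pose(0,Q,o,L,(-24,0,36));delta(p,T)
```

```text
row [41.4  0.9 43.8] [-0.002  -0.0036 -0.006 ] clock 6.4
row [17.2  1.1 73.4] [-0.002  -0.0036 -0.006 ] clock 6.4
row [21.4  1.1 77.7] [-0.002  -0.0036 -0.006 ] clock 6.4
```

```bash
python3 jog.py '10 0 10 0 0 0;21 .5 22 0 0 -.003;32 .7 33 -.001 -.002 -.006;40 1 43 -.002 -.004 -.006;36 1 52 -.002 -.004 -.006;29 1 60 -.002 -.004 -.006;22 1 68 -.002 -.004 -.006;17 1 73.4 -.002 -.004 -.006;17 1 73.4 -.002 -.004 -.006;17 1 73.4 -.002 -.004 -.006'
python3 jog.py '0.7 0 0.7 0 0 0;1.4 0 1.4 0 0 0;2.1 0 2.1 0 0 0;2.1 0 2.1 0 0 0'
python3 - <<'E'
from h import *
Q,o=bay_tray(by,-92,0,23);p,T=grasp_pose(0,Q,o,L,(-24,0,36));delta(p,T)
E
```

```text
clock: 7.4
position: [510.2, 122.3, 61.7]
ee_rot: [-0.519, 0.765, 0.215, 0.317]
contact_force: [-1.0, 0.5, -1.3]
gripper_width: 14.9
grasp_force: 60.1
clock: 7.8
position: [510.1, 121.6, 58.1]
ee_rot: [-0.518, 0.765, 0.216, 0.316]
contact_force: [-0.2, 0.3, -1.3]
gripper_width: 15.0
grasp_force: 60.1
row [-0.7 -0.6 -0.6] [ 0.0014  0.0002 -0.0018] clock 7.8
```

```bash
for i in 1 2 3; do python3 jog.py '0.4 0 0.4 0 0 0;0.7 0 0.7 0 0 0;0.7 0 0.7 0 0 0' | grep -E 'pos|contact|rot'; done
```

```text
position: [510.1, 121.8, 57.3]
ee_rot: [-0.518, 0.765, 0.215, 0.316]
contact_force: [-0.6, 0.5, -2.4]
position: [510.2, 121.9, 56.4]
ee_rot: [-0.518, 0.765, 0.216, 0.317]
contact_force: [0.3, 0.1, -1.7]
position: [510.3, 122.0, 56.2]
ee_rot: [-0.518, 0.764, 0.216, 0.317]
contact_force: [-1.6, -1.4, 4.5]
```

```bash
python3 jog.py '-1.3 0 -1.3 0 0 0;-2.6 -.5 -2.6 0 0 0;-5.5 -.5 .3 0 0 0;-9.5 -.5 4.3 0 0 0;-13.5 -.5 8.3 0 0 0;-17.5 -.5 12.3 0 0 0;-20.5 -.5 15.3 0 0 0;-20.5 -.5 15.3 0 0 0'
python3 - <<'E'
from h import *
Q,o=bay_tray(by,-60,0,23);p,T=grasp_pose(0,Q,o,L,(-24,0,36));delta(p,T)
E
```

```text
clock: 9.5
position: [520.1, 145.9, 59.0]
ee_rot: [-0.518, 0.765, 0.216, 0.316]
contact_force: [0.7, -0.6, -0.7]
gripper_width: 14.8
grasp_force: 60.2
row [-4.1 -0.2  4.2] [ 0.0019  0.0005 -0.0005] clock 9.5
```

```bash
python3 jog.py '-4 0 4 0 0 0;-8 0 8 0 0 0;-12 0 12 0 0 0;-16 0 16 0 0 0;-20 0 20 0 0 0;-20 0 20 0 0 0'
python3 jog.py '-4 0 4 0 0 0;-8 0 8 0 0 0;-12 0 12 0 0 0;-16 0 16 0 0 0;-19 0 19 0 0 0;-19 0 19 0 0 0'
python3 - <<'E'
from h import *
Q,o=bay_tray(by,0,0,20);p,T=grasp_pose(0,Q,o,L,(-24,0,36));delta(p,T);print(np.round(arm.read_state()['wrist_torque'],2))
E
```

```text
clock: 10.1
position: [530.7, 172.3, 59.1]
ee_rot: [-0.518, 0.765, 0.216, 0.317]
contact_force: [-0.6, 0.1, -1.2]
gripper_width: 15.3
grasp_force: 60.1
clock: 10.7
position: [540.6, 197.1, 59.1]
ee_rot: [-0.518, 0.765, 0.216, 0.317]
contact_force: [0.2, -0.3, -1.3]
gripper_width: 15.3
grasp_force: 60.2
row [-5.4 -0.2  9.8] [ 0.0018  0.0006 -0.0005] clock 10.7
[-1.6   0.64  0.02]
```

```bash
python3 jog.py '-2.5 0 2.5 0 0 0;-5 0 5 0 0 0;-4 0 6 0 0 0;-3.3 0 6.7 0 0 0;-3.3 0 6.7 0 0 0'
for i in 1 2 3 4 ; do python3 jog.py '-.5 0 .5 0 0 0;-.9 0 .9 0 0 0;-.9 0 .9 0 0 0' | grep -E 'pos|contact'; done
```

```text
clock: 11.2
position: [543.0, 202.9, 56.5]
ee_rot: [-0.518, 0.765, 0.216, 0.316]
contact_force: [0.3, -0.1, -1.3]
gripper_width: 15.1
grasp_force: 60.2
position: [543.5, 204.2, 56.7]
contact_force: [0.4, -0.1, -1.1]
position: [544.0, 205.5, 56.7]
contact_force: [-0.9, -0.3, -1.4]
position: [544.5, 206.7, 56.7]
contact_force: [0.5, -0.0, -1.3]
position: [544.6, 207.1, 56.6]
contact_force: [-2.3, -4.2, 0.7]
```

```bash
python3 jog.py '-.4 0 .8 0 0 0;-.3 0 1.1 0 0 0;-.3 0 1.1 0 0 0' | grep -E 'pos|contact'
python3 - <<'E'
from h import *
Q,o=bay_tray(by,0,0,20);p,T=grasp_pose(0,Q,o,L,(-24,0,36));delta(p,T)
E
python3 jog.py '0 0 0 0 0 0;0 0 0 0 0 0;0 0 0 0 0 0;0 0 0 0 0 0;0 0 0 0 0 0' 34
```

```text
position: [544.7, 207.0, 56.4]
contact_force: [-5.8, -10.4, 6.1]
row [ 0.3 -0.   0.3] [ 0.0012 -0.001  -0.0001] clock 12.7
clock: 13.2
position: [545.4, 209.0, 56.0]
ee_rot: [-0.518, 0.765, 0.216, 0.316]
contact_force: [-0.3, 0.4, -1.0]
gripper_width: 34.2
grasp_force: 0.0
```

Released, with no contact force left. Backing out along the tool axis, then checking.

```bash
python3 jog.py '0 0 -6 0 0 0;0 0 -16 0 0 0;0 0 -28 0 0 0;0 0 -42 0 0 0;0 0 -58 0 0 0;0 0 -75 0 0 0;0 0 -92 0 0 0;0 0 -105 0 0 0;0 0 -110 0 0 0;0 0 -110 0 0 0'
python3 - <<'E'
from h import *
c=arm.get_calibration('wrist');w=arm.get_image('wrist');s=arm.get_image('scene')
def fish(P): return cv2.fisheye.projectPoints(np.asarray(P,float).reshape(-1,1,3),c['rvec'],c['tvec'],c['K'],np.zeros(4))[0][:,0]
Q,o=bay_tray(by)
for l in ((-80,54,8),(-80,-54,8),(0,54,8),(0,-54,8),(-85,75,0),(-85,-75,0)):print(l,fish(o+Q@np.array(l)).round(1)[0])
cv2.imwrite('pics/end.png',np.hstack([cv2.copyMakeBorder(w[:,80:480],0,0,0,0,0),crop(s,265,140,100,105,4)]))
E
```

```text
clock: 14.2
position: [516.7, 135.9, 134.7]
ee_rot: [-0.518, 0.765, 0.215, 0.317]
contact_force: [1.4, -0.1, 0.3]
gripper_width: 33.5
grasp_force: 0.0
(-80, 54, 8) [357.8 132.7]
(-80, -54, 8) [197.  132.7]
(0, 54, 8) [339.5 195.9]
(0, -54, 8) [215.3 195.9]
(-85, 75, 0) [386.5 120.8]
(-85, -75, 0) [168.3 120.8]
```

View pics/end.png

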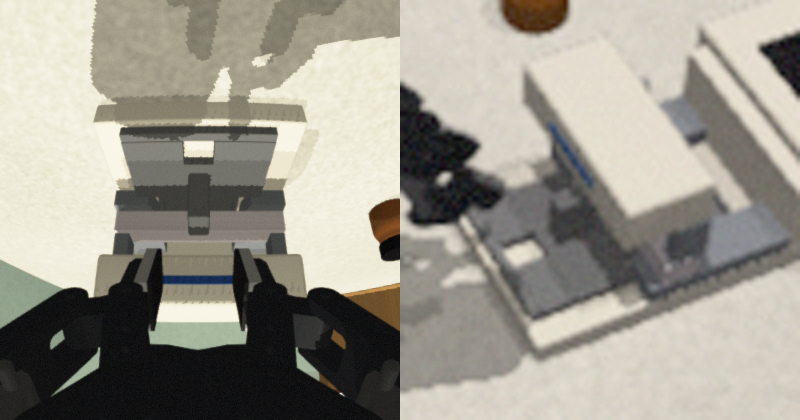

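The tray lies flat in the slot: head back corners in the wrist view are at about (200,133) and (357,133), against (197,133) and (358,133) predicted for home. The shoulders are against the cheeks and the gripper is clear. Handing in.

```bash
python3 -c "
from bench import arm
print(arm.job_done())"
```

```text
the job is handed in; nothing more can be done
None
```

I unhooked the tray, slid it level under the bar until its shoulders met the cheeks, let go of it and handed the job in at about 14 s; the last pictures match the home pose to about 3 px, and the judge's result was not shown.

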